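# Couple the lamp to the inspection base

## Task

Mount the small inspection lamp on the white base: with its latch lever still up, lower it gently so that its socket goes over the steel ball until the foot rests flat on the plate with the lens pointing at the black disc. Then press the latch lever fully down and let go. Leave the sample puck on the disc, the jar and the eyepiece where they are.

Things in the scene. Friction and masses are not known exactly. Their poses are not given: they have to be found in the camera images.
- base: Fixed inspection base on the left or right of the mat: white plate 280 x 140 x 14 mm. Origin: centre of its underside, on the work surface; x along its length, from the ball end to the disc end, z up. Flush in its top: a black disc, 84 mm diameter, centred at x = +80 mm. A steel ball stud stands at x = -95 mm, y = 0.
- ball (a point): Centre of the steel ball on the base: ball 36 mm in diameter, on a neck of 18 mm diameter; its centre is 26 mm above the plate's top (40 mm above the work surface) and its top is 58 mm above the work surface.
- lamp: Loose lamp with socket foot, about 0.55 kg, 157 mm long, standing flat on the mat. Origin: centre of the socket's mouth on the flat underside; x towards the lens, z up. Aluminium socket block: x -40 to +30 mm, 60 mm wide, 52 high; from below a round bore, 42 mm diameter, 46 deep, mouth chamfered 3 mm. Seated, the underside lies on the plate's top and the ball's centre on the bore's axis.
- grip (a point): Centre of the place to grip the lamp: its grey housing, a flat-sided block 44 mm wide (along the lamp's y), x = +30 to +108 mm, 56 mm high (low black fins on top to 60 mm). The point lies at x = +65 mm on the lamp, 35 mm above its underside; nothing stands over it. The lamp's centre of mass is at about x = 35 mm.
- lens (a point): Centre of the lamp's round lens, 117 mm ahead of the lamp's origin along its x and 30 mm above its underside.
- latch (a joint): Angle of the steel latch lever on the lamp: 0 = raised 50 degrees above level; grows as it is pressed down, to its stop at 0.87 rad = level. Hinged about the lamp's y axis at x = +8 mm, 60 mm above the underside; it points from there to -x, away from the lens. Friction of 0.1 N m (about 2 N at the pad) holds it where left; no spring. Starts at 0 to 0.2.
- pad (a point): Centre of the upper face of the thumb pad (26 x 28 mm) at the free end of the latch lever, 63 mm from the hinge axis and 4 mm above the lever's middle plane. Lever down: at x = -55 mm, 64 mm above the lamp's underside.
- puck: Round sample puck, 34 mm in diameter, 16 mm high, standing loose on the black disc. Origin: centre of its underside.
- jar: Small round jar, 42 mm in diameter, 55 mm high, standing loose on the mat beside the disc end of the base. Origin: centre of its underside.
- eyepiece: Black eyepiece, 42 mm in diameter, 42 mm high, standing loose on the mat about 105 mm to the lamp's right (its -y side). Origin: centre of its underside.

How it is judged (in metres and radians):
On the way, in this order (a step that is already met when the one before it is completed fails the run):
1. the lamp sits on the ball, flat on the plate, lens towards the disc, the lever still up (z of lamp in the frame of base below 0.0175 m and horizontal distance between lamp and ball below 0.006 m and angle between lamp's own z axis and vertical below 0.06 rad and angle between the x axis of lamp and the x axis of base, either way round below 0.25 rad and x of lens in the frame of base above -0.02 m and value of joint latch below 0.5 rad), for 0.2 s.
2. the latch lever is pressed down with the lamp seated (z of lamp in the frame of base below 0.0175 m and horizontal distance between lamp and ball below 0.006 m and angle between lamp's own z axis and vertical below 0.06 rad and angle between the x axis of lamp and the x axis of base, either way round below 0.25 rad and x of lens in the frame of base above -0.02 m and value of joint latch above 0.78 rad), for 0.2 s.
At the end, for the whole second after the job is handed in: Lamp released and at rest over the ball: underside within 3.5 mm of the plate top, socket axis within 6 mm of the ball centre, upright within 3.4 degrees, pointing along the plate towards the disc within 14 degrees; latch lever within 5 degrees of its lower stop (all of step 2 and linear speed of lamp below 0.02 m/s); the robot touches nothing.
It fails at once if the lamp is dropped or rammed onto the ball (over 0.35 m/s just above it) (horizontal distance between lamp and ball below 0.03 m and z of lamp in the frame of base below 0.054 m and linear speed of lamp above 0.35 m/s).
It fails at once if the puck is moved more than 15 mm (distance of puck from where it was at the start of the episode above 0.015 m).
It fails at once if the jar or the eyepiece is moved more than 30 mm or knocked over (distance of any of jar, eyepiece from where it was at the start of the episode above 0.03 m or angle between any of jar, eyepiece's own z axis and vertical above 0.6 rad).
It also fails if it takes over 51 s, if anything falls off the work surface, if the arm or the gripper's body presses on something with over 40 N, if the wrist force passes 120 N, or if a joint passes its speed limit or range.

## Robot

A 6-joint arm with a two-finger parallel gripper is mounted at the origin on the work surface. World frame = base frame: x ahead of the robot, y to its left, z up, the work surface at z = 0. Lengths are in m, angles in degrees, forces in N, time in s.
With the tool pointing down it reaches from about 0.4 to 0.825 m from the base axis. Payload 7 kg.
Tool frame: the origin (TCP) lies at the very end of the fingers, on their centre line; the grasp point (between the pads) lies 19 mm behind it; z points along the fingers, y is the line along which they close (so a half turn about z gives the same grasp; the last joint's range is limited). The gripper opens to 88 mm and grips with 3 to 60 N. Pads are 19 mm wide; open, the fingers measure 130 mm over their backs; the gripper's body (78 mm by 193 mm) begins 47 mm behind the grasp point.
Start: joints at [82.684, 20.546, 0.682, 0, -70.136, -16.507], TCP at [0.273, 0.617, 0.227] pointing down, gripper open.
Joint ranges: [-176.03, 176.03], [-82.01, 121.73], [-58.28, 71.71], [-173.87, 95.51], [-174.79, -0.11], [-173.66, 173.66]. Speed limits (degrees/s): [136.94, 136.94, 172.46, 180, 180, 180].

## Interface

Orientations are given as [roll, pitch, yaw] about the fixed x, y, z axes, in that order (R = Rz(yaw) Ry(pitch) Rx(roll)).
In Python, from plant import get_state, capture, close_job, regions_of gives the robot as it stands.
- The arm moves only by the tool jog_arm, never from a script. Its argument "moves" is a list of rows, each a list of 3 entries, a list of its own where there are three numbers: the shift along the tool's x, y, z in cm, then the turn about the tool's z in degrees, then the finger opening in cm, from 0 to 8.76. A call has 1 to 12 rows; each row shifts and turns the commanded pose from where the row before left it, along the tool's axes as they then stand; what a row does not reach is not made up. A row lasts 1/8 s, in which the tool goes at most 62.5 mm and 10.7 degrees, less where a joint would pass 70% of its speed; a pose out of reach is approached as far as the arm can. A call is refused whole if a number of a shift passes 6.25 or a number of a turn 10.7, either way. A call with a gripper value outside its range is refused whole. The fingers move at their own pace and stop on an object; "newtons" is the grip in N (left out, the last holds). Time passes only in rows, so rows that do not move let the fingers close. It gives the time, the measured TCP pose, the force, the opening and the grip force at its end, in the units of the state.
- get_state(): the state, without advancing time (a new reading comes with each control period).
- capture(name): name is "scene" or "top"; returns a dict with "pixels" (420x560x3 uint8, blue, green, red), "mtx" (3x3 intrinsics, pixels), "world_from_camera" (4x4, takes a point from camera to world coordinates). Camera axes: x right, y down, z forward; pixel columns grow to the right and rows downward; lengths in m; the calibration is good to about 2 mm. A picture is of the moment at which its call begins. There is no depth.
- close_job(): hands the job in; it is judged then, once.
Trained networks look in a picture, given as the dict that the camera call returned (one of the last four; its "shot" number tells which), for a name from the list of things; names that differ only in an ending like _2 or _b are one class to them, and where a whole thing is asked for, a point or a joint stands for the part that bears it (a point fixed in the world has none). Each returns a list of dicts, best first, with "confidence" (0 to 1); they miss things now and then, are a little off and sometimes report something else, mostly with a low value. They report only what shows in the picture. A call takes as long as a camera call.
- regions_of(picture, thing): "pixels" (420x560 bool, what is visible of it) and "pixel" ([column, row] in pixels, amid what is visible of it).
The state is a dict: "time_s": time; "joints": joint angles; "qd": joint speeds; "joint_torque": joint torques, N m; "tcp_pos": TCP position; "eef_rot": TCP orientation; "contact_force": force on the tool from outside, world axes, zero at the start; "moment": the same for the moment, N m; "gripper_width": finger opening in m; "gripper_force": force on a finger pad.
Only numpy, scipy, OpenCV 4.12 (cv2) and the standard library are available. Lean on these libraries where they do the work, as an engineer would, in place of code of your own. Each camera call takes 0.05 s, during which the arm holds its last target. There are 200 camera calls.

## Working session

There is one attempt and no reset: what is moved stays moved. The work goes in short steps, Python scripts to look and compute and a tool call to move; the robot and the scene stay as the last step left them, time stands still between calls to the robot, and variables do not carry over. Pictures are saved under pics/ and viewed, at most 10 in all, crops included, and the job is handed in when it is done.

Besides the shell and the picture viewer there is one more tool, called after "Emit:" by a JSON object that holds its "api" and its "payload". jog_arm: Moves the arm, as the interface text tells. Its arguments: {"type":"object","properties":{"moves":{"type":"array"},"newtons":{"type":"number"}},"required":["moves"]}

```bash
mkdir -p pics; ls
cat > h.py <<'E'
import numpy as np, cv2
from plant import get_state, capture, close_job, regions_of
def ray(c,uv):
    T=np.array(c["world_from_camera"]);K=np.array(c["mtx"])
    d=T[:3,:3]@np.linalg.solve(K,[uv[0],uv[1],1.]);return T[:3,3],d
def onz(c,uv,z):
    o,d=ray(c,uv);return o+d*(z-o[2])/d[2]
def proj(c,p):
    T=np.linalg.inv(np.array(c["world_from_camera"]));q=np.array(c["mtx"])@(T[:3,:3]@np.asarray(p)+T[:3,3]);return q[:2]/q[2]
E
python3 - <<'E'
from h import *
ims=[]
for n in("scene","top"):
    c=capture(n);cv2.imwrite(f"pics/{n}0.png",c["pixels"]);print(n,np.round(c["world_from_camera"],3).tolist(),np.round(c["mtx"],1).tolist())
    for t in("base","ball","lamp","grip","lens","latch","pad","puck","jar","eyepiece"):
        try:
            for r in regions_of(c,t)[:2]:print(t,round(r["confidence"],2),np.round(r["pixel"],1),r["pixels"].sum(),np.round(onz(c,r["pixel"],0.02),3))
        except Exception as e:print(t,e)
print(get_state())
E
```

```text
pics
scene [[-0.036, 0.691, -0.722, 1.265], [0.999, 0.034, -0.017, -0.011], [0.013, -0.722, -0.692, 0.741], [0.0, 0.0, 0.0, 1.0]] [[389.7, 0.0, 273.1], [0.0, 389.7, 204.7], [0.0, 0.0, 1.0]]
base 0.96 [360.1 233.7] 4474 [0.606 0.192 0.02 ]
ball 0.65 [362.1 230.8] 4341 [0.596 0.198 0.02 ]
lamp 0.59 [206.  210.6] 1477 [ 0.544 -0.203  0.02 ]
grip 0.74 [204.7 211.8] 1364 [ 0.549 -0.206  0.02 ]
grip 0.39 [166.8 243.4] 303 [ 0.66 -0.28  0.02]
lens 0.98 [206.7 210.7] 1411 [ 0.544 -0.201  0.02 ]
lens 0.66 [423.6 252.1] 462 [0.659 0.337 0.02 ]
latch 0.59 [197.2 182.1] 228 [ 0.431 -0.247  0.02 ]
puck 0.63 [393.8 225. ] 150 [0.572 0.282 0.02 ]
jar 0.71 [425.8 255.7] 437 [0.669 0.339 0.02 ]
eyepiece 0.56 [162.9 243.5] 302 [ 0.661 -0.289  0.02 ]
top [[-0.002, -0.984, 0.178, 0.496], [-1.0, -0.001, -0.015, 0.007], [0.015, -0.178, -0.984, 0.826], [0.0, 0.0, 0.0, 1.0]] [[391.5, 0.0, 282.5], [0.0, 391.5, 210.3], [0.0, 0.0, 1.0]]
base 0.87 [176.3 241.5] 8778 [0.576 0.212 0.02 ]
ball 0.61 [179.5 244.8] 8825 [0.57  0.205 0.02 ]
lamp 0.68 [379.9 248.3] 2596 [ 0.562 -0.207  0.02 ]
lens 0.96 [373.2 250.5] 25
[... 265 characters left out ...]
.286  0.02 ]
{'time_s': 1.1, 'joints': array([ 8.26831746e+01,  2.05449076e+01,  6.80497348e-01, -5.70601181e-04,
       -7.01349898e+01, -1.65090155e+01]), 'qd': array([ 0.00909154, -0.03921816, -0.0115708 , -0.06546571, -0.02765172,
        0.00613196]), 'joint_torque': array([-1.70818494e-03, -5.82401311e+01,  2.93303829e+01,  7.00202376e+00,
        1.24933638e-02, -2.36635850e-05]), 'tcp_pos': array([0.27265242, 0.61744913, 0.22656473]), 'eef_rot': array([-1.79999577e+02,  6.85029354e-04, -2.38260347e+01]), 'contact_force': array([-0.08166621,  0.51262341,  0.03454597]), 'moment': array([-0.01982688,  0.03292928, -0.03896384]), 'gripper_force': 0.0, 'gripper_width': 0.08750200004764554}
```

View pics/scene0.png

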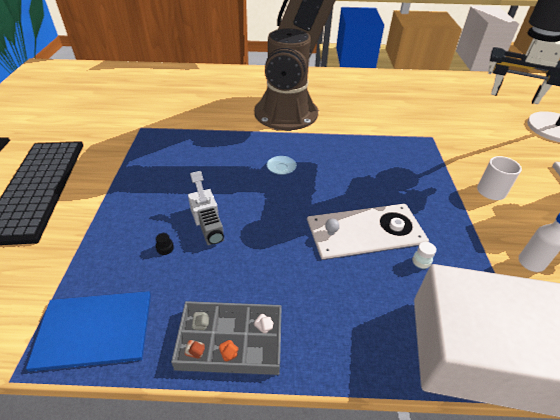

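View pics/top0.png

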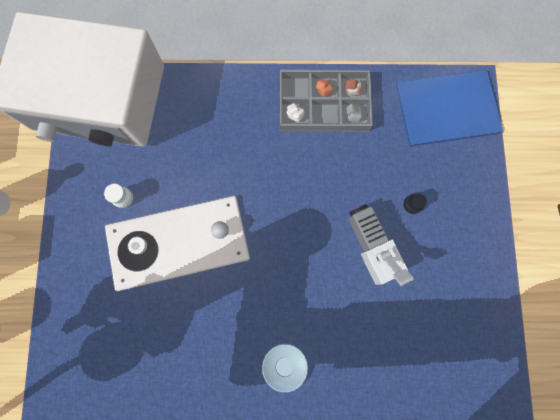

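Scene view: the lamp is at about (206,212) and the base at (365,230), with the ball at (333,226). Top view: the lamp is at (380,248) with its lens up-left at (360,213), the lever is raised toward (405,278), the ball is at (220,230), the disc at (137,250) and the eyepiece at (415,203). Next I fit models to the masks.

```bash
cat > fit.py <<'E'
from h import *
from scipy.optimize import minimize
S=4
def box(a,b,c): return np.array([[x,y,z] for x in a for y in b for z in c])/1000.
def sph(p,r):
    g=[[np.cos(t)*np.cos(u),np.sin(t)*np.cos(u),np.sin(u)] for t in np.linspace(0,6.28,20) for u in np.linspace(-1.57,1.57,9)]
    return (np.array(p)+r*np.array(g))/1000.
def cyl(p,r,h,ax=2):
    return np.array([[p[0]+r*np.cos(t),p[1]+r*np.sin(t),p[2]+k*h] for t in np.linspace(0,6.28,24) for k in(0,1)])/1000.
def lever(q):
    t=np.radians(50)-q; u=np.array([-np.cos(t),0,np.sin(t)]);n=np.array([np.sin(t),0,np.cos(t)]);h=np.array([8,0,60])
    f=lambda a,b,w,d0,d1:np.array([h+s*u+[0,y,0]+d*n for s in(a,b) for y in(-w,w) for d in(d0,d1)])/1000.
    return [f(0,55,6,-3,3),f(50,76,14,-3,4)]
def lamp_parts(q): return [box((-40,30),(-30,30),(0,52)),box((30,108),(-22,22),(4,56)),box((40,100),(-20,20),(56,60)),
    np.array([[x,20*np.cos(t),30+20*np.sin(t)] for x in(108,117) for t in np.linspace(0,6.28,20)])/1000.,box((0,16),(-10,10),(50,66))]+lever(q)
def base_parts(q=0): return [box((-140,140),(-70,70),(0,14)),sph((-95,0,40),18),cyl((-95,0,14),9,20)]
def render(c,parts,p,z=0):
    T=np.linalg.inv(np.array(c["world_from_camera"]));K=np.array(c["mtx"])
    m=np.zeros((420*S,560*S),np.uint8);R=np.array([[np.cos(p[2]),-np.sin(p[2]),0],[np.sin(p[2]),np.cos(p[2]),0],[0,0,1]])
    for P in parts:
        w=P@R.T+[p[0],p[1],z];q=(w@T[:3,:3].T+T[:3,3])@K.T;uv=(q[:,:2]/q[:,2:]+.5)*S
        cv2.fillConvexPoly(m,cv2.convexHull(uv.astype(np.float32)).astype(np.int32),255)
    return cv2.resize(m,(560,420),interpolation=cv2.INTER_AREA)/255.
def fit(views,partsf,p0,z=0,free=True):
    def cost(v):
        p=[v[0]/100,v[1]/100,v[2]/10]; return sum(np.abs(render(c,partsf(v[3]/5 if free else 0),p,z)-m).sum() for c,m in views)
    v0=np.array([p0[0]*100,p0[1]*100,p0[2]*10]+([.5] if free else []))
    for k in range(3):
        r=minimize(cost,v0,method="Nelder-Mead",options=dict(initial_simplex=np.vstack([v0]+[v0+e for e in np.eye(len(v0))*(1.,.6,.3)[k]])));v0=r.x
    return r.x[0]/100,r.x[1]/100,r.x[2]/10,(r.x[3]/5 if free else 0),r.fun
E
cat > m.py <<'E'
from fit import *
cs={n:capture(n) for n in("scene","top")}
def best(n,t):
    r=regions_of(cs[n],t)[0];return cs[n],r["pixels"].astype(float)
for sets in(("scene",),("top",),("scene","top")):
    b=fit([best(n,"base") for n in sets],base_parts,(.575,.205,1.75),free=False)
    l=fit([best(n,"lens") for n in sets],lamp_parts,(.535,-.215,.5))
    print(sets,"base",np.round(b,4),"lamp",np.round(l,4))
for n in cs:
    im=cs[n]["pixels"].copy()
    for P,p in((base_parts(),b),(lamp_parts(l[3]),l)):
        for q in P:
            m=(render(cs[n],[q],p)>.5).astype(np.uint8);cv2.drawContours(im,cv2.findContours(m,0,1)[0],-1,(0,255,0),1)
    y,x=(150,120) if n=="scene" else (160,90)
    cv2.imwrite(f"pics/o_{n}.png",cv2.resize(im[y:y+140,x:x+350],None,fx=2.2,fy=2.2))
a=cv2.imread("pics/o_scene.png");cv2.imwrite("pics/o1.png",cv2.resize(np.vstack([a,cv2.imread("pics/o_top.png")]),(750,600)))
for t,zz in(("eyepiece",.021),("puck",.022),("jar",.027)):
    for n in cs:
        r=regions_of(cs[n],t)[0];print(t,n,np.round(onz(cs[n],r["pixel"],zz),3))
E
python3 m.py
```

```text
('scene',) base [5.761000e-01 2.129000e-01 1.807200e+00 0.000000e+00 3.557882e+02] lamp [ 0.5393 -0.2092  0.4083  0.2207 75.1373]
('top',) base [5.765000e-01 2.126000e-01 1.803600e+00 0.000000e+00 5.147804e+02] lamp [  0.5385  -0.2091   0.4247   0.114  103.298 ]
('scene', 'top') base [5.759000e-01 2.137000e-01 1.806500e+00 0.000000e+00 8.731961e+02] lamp [ 5.391000e-01 -2.091000e-01  4.247000e-01  1.317000e-01  1.980941e+02]
eyepiece scene [ 0.668 -0.284  0.021]
eyepiece top [ 0.661 -0.29   0.021]
puck scene [0.559 0.284 0.022]
puck top [0.57  0.287 0.022]Traceback (most recent call last):
  File "m.py", line 19, in <module>
    r=regions_of(cs[n],t)[0];print(t,n,np.round(onz(cs[n],r["pixel"],zz),3))
      ~~~~~~~~~~~~~~~~~~~^^^
IndexError: list index out of range
```

View pics/o1.png

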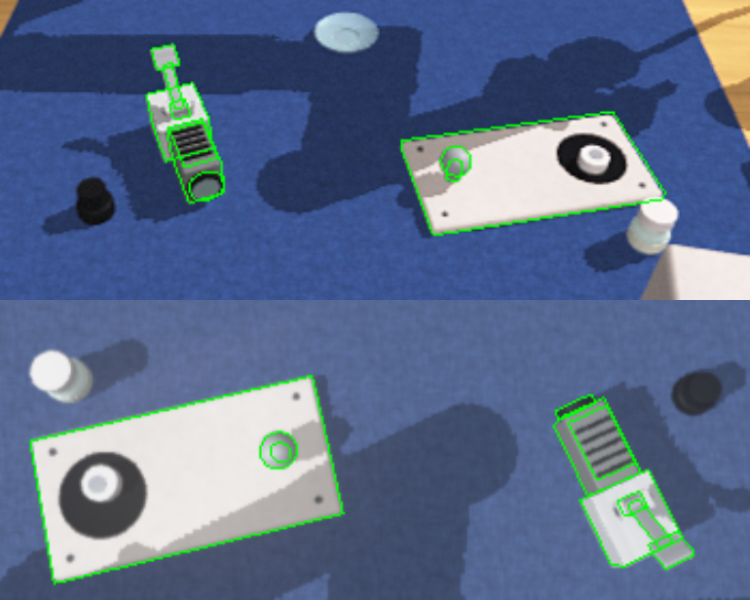

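The overlay matches both objects: green outlines sit on the base edges and the ball (top-view crop around (277,450)), and on the lamp body and lever. Now I plan the approach.

```bash
cat > plan.py <<'E'
import sys; from h import *
def plan(tgt,yaw,n,start=None):
    s=get_state();p=np.array(s["tcp_pos"]);y=s["eef_rot"][2]
    tgt=np.array(tgt);rows=[]
    dy=(yaw-y+180)%360-180
    print("from",np.round(p,4),round(y,2),"roll/pitch",np.round(s["eef_rot"][:2],2),"turn",round(-dy,2))
    for k in range(n):
        st=(tgt-p)/(n-k);a=np.radians(y)
        R=np.array([[np.cos(a),np.sin(a),0],[np.sin(a),-np.cos(a),0],[0,0,-1]])
        d=np.round(R.T@st*100,2);t=round(-(((yaw-y+180)%360-180)/(n-k)),1)
        rows.append([d.tolist(),t]);p=p+R@d/100;y-=t
    print(rows)
if __name__=="__main__":
    a=[float(v) for v in sys.argv[1:]];plan(a[:3],a[3],int(a[4]))
E
python3 plan.py .590 -.186 .14 -155.7 16
```

```text
from [0.2726 0.6175 0.2266] -23.82 roll/pitch [180.   0.] turn 131.88
[[[3.84, 3.79, 0.54], np.float64(8.2)], [[4.34, 3.21, 0.54], np.float64(8.2)], [[4.76, 2.55, 0.54], np.float64(8.2)], [[5.07, 1.85, 0.54], np.float64(8.3)], [[5.29, 1.1, 0.54], np.float64(8.2)], [[5.39, 0.33, 0.54], np.float64(8.3)], [[5.38, -0.45, 0.54], np.float64(8.2)], [[5.26, -1.21, 0.54], np.float64(8.3)], [[5.03, -1.96, 0.54], np.float64(8.2)], [[4.7, -2.66, 0.54], np.float64(8.3)], [[4.27, -3.31, 0.54], np.float64(8.2)], [[3.75, -3.88, 0.54], np.float64(8.3)], [[3.15, -4.38, 0.54], np.float64(8.2)], [[2.5, -4.79, 0.55], np.float64(8.3)], [[1.78, -5.1, 0.54], np.float64(8.2)], [[1.02, -5.3, 0.55], np.float64(8.3)]]
```

Emit:
{"api": "jog_arm", "payload": {"moves": [[[3.84, 3.79, 0.54], 8.2, 8.76], [[4.34, 3.21, 0.54], 8.2, 8.76], [[4.76, 2.55, 0.54], 8.2, 8.76], [[5.07, 1.85, 0.54], 8.3, 8.76], [[5.29, 1.1, 0.54], 8.2, 8.76], [[5.39, 0.33, 0.54], 8.3, 8.76], [[5.38, -0.45, 0.54], 8.2, 8.76], [[5.26, -1.21, 0.54], 8.3, 8.76], [[5.03, -1.96, 0.54], 8.2, 8.76], [[4.7, -2.66, 0.54], 8.3, 8.76], [[4.27, -3.31, 0.54], 8.2, 8.76], [[3.75, -3.88, 0.54], 8.3, 8.76]], "newtons": 50}}

```text
time_s: 3.35
tcp_pos: [0.5113, 0.0132, 0.162]
eef_rot: [-180.0, 0.0, -123.0]
contact_force: [0.7, 0.6, -0.0]
gripper_width: 0.0878
gripper_force: 0.0
```

Emit:
{"api": "jog_arm", "payload": {"moves": [[[3.15, -4.38, 0.54], 8.2, 8.76], [[2.5, -4.79, 0.55], 8.3, 8.76], [[1.78, -5.1, 0.54], 8.2, 8.76], [[1.02, -5.3, 0.55], 8.3, 8.76], [[0, 0, 0], 0, 8.76], [[0, 0, 0], 0, 8.76]]}}

```text
time_s: 4.1
tcp_pos: [0.5897, -0.1862, 0.1396]
eef_rot: [180.0, -0.0, -155.7]
contact_force: [-0.3, 0.4, 1.1]
gripper_width: 0.0876
gripper_force: 0.0
```

```bash
python3 plan.py .590 -.186 .019 -155.7 6
```

```text
from [ 0.5897 -0.1862  0.1396] -155.74 roll/pitch [ 1.7998e+02 -3.0000e-02] turn -0.04
[[[-0.01, 0.0, 2.01], np.float64(-0.0)], [[-0.0, 0.0, 2.01], np.float64(-0.0)], [[-0.01, 0.0, 2.01], np.float64(-0.0)], [[-0.0, 0.0, 2.01], np.float64(-0.0)], [[-0.01, 0.0, 2.01], np.float64(-0.0)], [[-0.0, 0.0, 2.01], np.float64(-0.0)]]
```

Emit:
{"api": "jog_arm", "payload": {"moves": [[[0, 0, 2.0], 0, 8.76], [[0, 0, 2.0], 0, 8.76], [[0, 0, 2.0], 0, 8.76], [[0, 0, 2.0], 0, 8.76], [[0, 0, 2.0], 0, 8.76], [[0, 0, 2.0], 0, 8.76], [[0, 0, 0.3], 0, 8.76], [[0, 0, 0], 0, 8.76]]}}

```text
time_s: 5.1
tcp_pos: [0.5905, -0.1852, 0.0177]
eef_rot: [-180.0, 0.0, -155.6]
contact_force: [-0.1, 0.2, -0.2]
gripper_width: 0.0878
gripper_force: 0.0
```

Emit:
{"api": "jog_arm", "payload": {"moves": [[[0, 0, 0], 0, 6], [[0, 0, 0], 0, 5], [[0, 0, 0], 0, 4], [[0, 0, 0], 0, 3.5], [[0, 0, 0], 0, 3], [[0, 0, 0], 0, 3], [[0, 0, 0], 0, 3]], "newtons": 50}}

```text
time_s: 5.98
tcp_pos: [0.5901, -0.1861, 0.017]
eef_rot: [-180.0, 0.0, -155.7]
contact_force: [0.3, -0.7, 0.0]
gripper_width: 0.0436
gripper_force: 50.0
```

Emit:
{"api": "jog_arm", "payload": {"moves": [[[0, 0, -0.5], 0, 3], [[0, 0, -1.2], 0, 3], [[0, 0, -1.5], 0, 3], [[0, 0, -1.5], 0, 3], [[0, 0, -1.5], 0, 3], [[0, 0, -1.5], 0, 3], [[0, 0, -1.5], 0, 3], [[0, 0, -0.8], 0, 3], [[0, 0, 0], 0, 3], [[0, 0, 0], 0, 3]]}}

```text
time_s: 7.22
tcp_pos: [0.5896, -0.1859, 0.1163]
eef_rot: [180.0, -0.0, -155.7]
contact_force: [0.8, -0.2, -5.6]
gripper_width: 0.0434
gripper_force: 50.0
```

Run:
```python
from fit import *
s=get_state();print(s["tcp_pos"],s["eef_rot"],s["contact_force"],s["gripper_width"])
im=[]
for n in("scene","top"):
    c=capture(n);z=s["tcp_pos"][2]-.017;p=(.539,-.209,np.radians(24.3));i=c["pixels"].copy()
    for q in lamp_parts(.13):
        m=(render(c,[q],p,z)>.5).astype(np.uint8);cv2.drawContours(i,cv2.findContours(m,0,1)[0],-1,(0,255,0),1)
    u=proj(c,(.55,-.2,.12)).astype(int);im.append(cv2.resize(i[u[1]-70:u[1]+70,u[0]-70:u[0]+70],(400,400)))
cv2.imwrite("pics/lift.png",np.hstack(im))
```

```text
[ 0.58960817 -0.18587416  0.11634144] [ 1.79962817e+02 -4.60543179e-02 -1.55734832e+02] [ 0.78164584 -0.15851362 -5.5684611 ] 0.04344329880913598
```

View pics/lift.png

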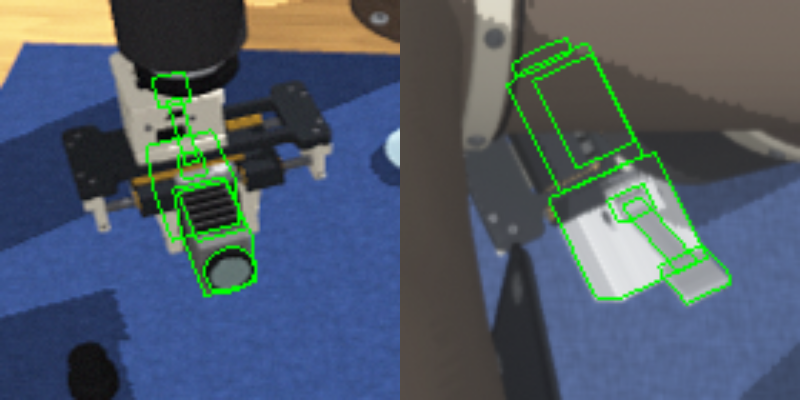

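The lamp hangs level and matches the predicted outline in both halves (lens at (228,270) left, pad at (700,275) right). Next, carry it to above the ball.

```bash
python3 plan.py .585 .1751 .116 -76.5 18
```

```text
from [ 0.5896 -0.1859  0.1162] -155.73 roll/pitch [ 1.7996e+02 -7.0000e-02] turn -79.23
[[[-0.8, 1.84, 0.0], np.float64(-4.4)], [[-0.94, 1.77, 0.0], np.float64(-4.4)], [[-1.07, 1.69, 0.0], np.float64(-4.4)], [[-1.2, 1.61, 0.0], np.float64(-4.4)], [[-1.32, 1.51, 0.0], np.float64(-4.4)], [[-1.43, 1.4, 0.0], np.float64(-4.4)], [[-1.54, 1.29, 0.0], np.float64(-4.4)], [[-1.63, 1.17, 0.0], np.float64(-4.4)], [[-1.71, 1.04, 0.0], np.float64(-4.4)], [[-1.79, 0.91, 0.0], np.float64(-4.4)], [[-1.85, 0.77, 0.0], np.float64(-4.4)], [[-1.91, 0.62, 0.0], np.float64(-4.4)], [[-1.95, 0.47, 0.0], np.float64(-4.4)], [[-1.98, 0.32, 0.0], np.float64(-4.4)], [[-2.0, 0.17, 0.0], np.float64(-4.4)], [[-2.01, 0.02, 0.01], np.float64(-4.4)], [[-2.0, -0.14, 0.0], np.float64(-4.4)], [[-1.98, -0.29, 0.01], np.float64(-4.4)]]
```

Emit:
{"api": "jog_arm", "payload": {"moves": [[[-0.8, 1.84, 0.0], -4.4, 3], [[-0.94, 1.77, 0.0], -4.4, 3], [[-1.07, 1.69, 0.0], -4.4, 3], [[-1.2, 1.61, 0.0], -4.4, 3], [[-1.32, 1.51, 0.0], -4.4, 3], [[-1.43, 1.4, 0.0], -4.4, 3], [[-1.54, 1.29, 0.0], -4.4, 3], [[-1.63, 1.17, 0.0], -4.4, 3], [[-1.71, 1.04, 0.0], -4.4, 3], [[-1.79, 0.91, 0.0], -4.4, 3], [[-1.85, 0.77, 0.0], -4.4, 3], [[-1.91, 0.62, 0.0], -4.4, 3]]}}

```text
time_s: 8.82
tcp_pos: [0.5866, 0.0552, 0.1164]
eef_rot: [180.0, -0.0, -102.8]
contact_force: [0.5, 0.8, -5.8]
gripper_width: 0.0441
gripper_force: 50.0
```

Emit:
{"api": "jog_arm", "payload": {"moves": [[[-1.95, 0.47, 0.0], -4.4, 3], [[-1.98, 0.32, 0.0], -4.4, 3], [[-2.0, 0.17, 0.0], -4.4, 3], [[-2.01, 0.02, 0.0], -4.4, 3], [[-2.0, -0.14, 0.0], -4.4, 3], [[-1.98, -0.29, 0.0], -4.4, 3], [[0, 0, 0], 0, 3], [[0, 0, 0], 0, 3]]}}

```text
time_s: 9.82
tcp_pos: [0.585, 0.1747, 0.1164]
eef_rot: [179.9, -0.0, -76.6]
contact_force: [-0.2, -0.6, -5.4]
gripper_width: 0.0437
gripper_force: 50.0
```

Run:
```python
from fit import *
s=get_state();print(s["tcp_pos"],s["eef_rot"],s["contact_force"],s["gripper_width"])
a=np.radians(s["eef_rot"][2]+180);t=s["tcp_pos"]
p=(t[0]-.056*np.cos(a),t[1]-.056*np.sin(a),a);z=t[2]-.017;print(p,z)
im=[]
for n in("scene","top"):
    c=capture(n);i=c["pixels"].copy()
    for P,pp,zz in((lamp_parts(.13),p,z),(base_parts(),(.576,.213,1.806),0)):
      for q in P:
        m=(render(c,[q],pp,zz)>.5).astype(np.uint8);cv2.drawContours(i,cv2.findContours(m,0,1)[0],-1,(0,255,0),1)
    u=proj(c,(.6,.14,.1)).astype(int);im.append(cv2.resize(i[u[1]-60:u[1]+60,u[0]-60:u[0]+60],(400,400)))
cv2.imwrite("pics/above.png",np.hstack(im))
```

```text
[0.58504352 0.17467679 0.11643377] [ 1.79934811e+02 -1.88887313e-02 -7.65665356e+01] [-0.18027246 -0.56661741 -5.43950117] 0.043744498014052786
(np.float64(0.5980532176224264), np.float64(0.12020892969966912), np.float64(1.805254511232223)) 0.09943377158614117
```

View pics/above.png

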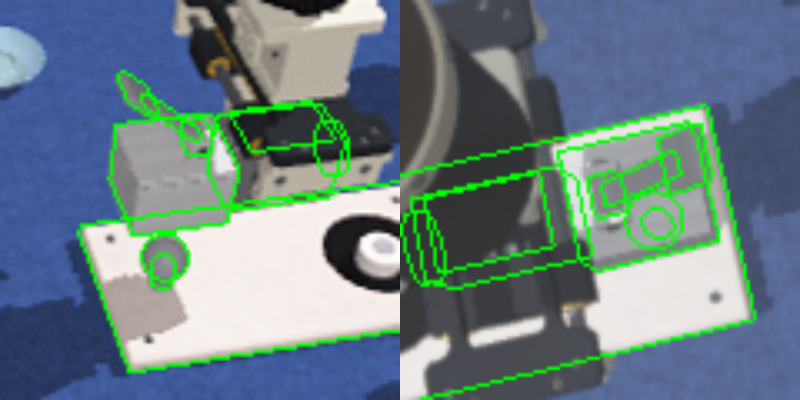

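The lamp matches its outline in both crops (block at (165,170) left, (650,200) right), and the ball at (163,260) sits under the bore. I lower it in stages and watch the force.

Emit:
{"api": "jog_arm", "payload": {"moves": [[[0, 0, 0.6], 0, 3], [[0, 0, 1.0], 0, 3], [[0, 0, 1.0], 0, 3], [[0, 0, 0.7], 0, 3], [[0, 0, 0.5], 0, 3], [[0, 0, 0.4], 0, 3], [[0, 0, 0.3], 0, 3], [[0, 0, 0.3], 0, 3], [[0, 0, 0.3], 0, 3], [[0, 0, 0], 0, 3]]}}

```text
time_s: 11.18
tcp_pos: [0.5853, 0.1749, 0.0657]
eef_rot: [180.0, -0.0, -76.5]
contact_force: [-0.4, 0.7, -5.8]
gripper_width: 0.0439
gripper_force: 50.0
```

Emit:
{"api": "jog_arm", "payload": {"moves": [[[0, 0, 0.3], 0, 3], [[0, 0, 0.4], 0, 3], [[0, 0, 0.4], 0, 3], [[0, 0, 0.4], 0, 3], [[0, 0, 0.4], 0, 3], [[0, 0, 0.4], 0, 3], [[0, 0, 0.4], 0, 3], [[0, 0, 0.2], 0, 3], [[0, 0, 0.2], 0, 3], [[0, 0, 0], 0, 3]]}}

```text
time_s: 12.42
tcp_pos: [0.5854, 0.175, 0.0349]
eef_rot: [180.0, -0.0, -76.5]
contact_force: [0.0, -1.0, -5.7]
gripper_width: 0.0439
gripper_force: 50.0
```

Emit:
{"api": "jog_arm", "payload": {"moves": [[[0, 0, 0.1], 0, 3], [[0, 0, 0.1], 0, 3], [[0, 0, 0.1], 0, 3], [[0, 0, 0], 0, 3], [[0, 0, 0.1], 0, 3], [[0, 0, 0], 0, 3]]}}

```text
time_s: 13.18
tcp_pos: [0.5855, 0.175, 0.0311]
eef_rot: [-180.0, 0.0, -76.5]
contact_force: [0.2, 0.2, -5.4]
gripper_width: 0.0436
gripper_force: 50.0
```

Emit:
{"api": "jog_arm", "payload": {"moves": [[[0, 0, 0.05], 0, 3], [[0, 0, 0.05], 0, 3], [[0, 0, 0], 0, 3]]}}

```text
time_s: 13.55
tcp_pos: [0.5856, 0.175, 0.031]
eef_rot: [-180.0, -0.0, -76.5]
contact_force: [-3.9, 0.3, 6.7]
gripper_width: 0.0438
gripper_force: 50.0
```

Emit:
{"api": "jog_arm", "payload": {"moves": [[[0, 0, 0], 0, 3], [[0, 0, 0], 0, 3], [[0, 0, 0], 0, 5], [[0, 0, 0], 0, 7], [[0, 0, 0], 0, 8.76], [[0, 0, 0], 0, 8.76], [[0, 0, 0], 0, 8.76]]}}

```text
time_s: 14.42
tcp_pos: [0.5855, 0.175, 0.0299]
eef_rot: [-180.0, -0.0, -76.5]
contact_force: [1.0, 0.4, -0.8]
gripper_width: 0.0837
gripper_force: 0.0
```

Emit:
{"api": "jog_arm", "payload": {"moves": [[[0, 0, -1], 0, 8.76], [[0, 0, -2], 0, 8.76], [[0, 0, -3], 0, 8.76], [[0, 0, -3], 0, 8.76], [[0, 0, -3], 0, 8.76], [[0, 0, -3], 0, 8.76], [[0, 0, -2], 0, 8.76], [[0, 0, 0], 0, 5], [[0, 0, 0], 0, 2], [[0, 0, 0], 0, 0]]}}

```text
time_s: 15.68
tcp_pos: [0.585, 0.1747, 0.199]
eef_rot: [179.9, -0.0, -76.5]
contact_force: [-0.2, 0.2, -0.4]
gripper_width: 0.063
gripper_force: 0.0
```

```bash
python3 plan.py .6095 .0748 .16 -76.5 6
python3 - <<'E'
from fit import *
p=(.5985,.1205,np.radians(103.5))
im=[]
for n in("scene","top"):
    c=capture(n);i=c["pixels"].copy()
    for P,pp,zz in((lamp_parts(.13),p,.014),(base_parts()[:1],(.576,.213,1.806),0)):
      for q in P:
        m=(render(c,[q],pp,zz)>.5).astype(np.uint8);cv2.drawContours(i,cv2.findContours(m,0,1)[0],-1,(0,255,0),1)
    u=proj(c,(.6,.14,.05)).astype(int);im.append(cv2.resize(i[u[1]-60:u[1]+60,u[0]-60:u[0]+60],(400,400)))
cv2.imwrite("pics/seat.png",np.hstack(im))
E
```

```text
from [0.585  0.1747 0.199 ] -76.53 roll/pitch [ 1.7991e+02 -2.0000e-02] turn -0.03
[[[1.71, -0.01, 0.65], np.float64(-0.0)], [[1.72, -0.01, 0.65], np.float64(-0.0)], [[1.71, -0.01, 0.65], np.float64(-0.0)], [[1.72, -0.01, 0.65], np.float64(-0.0)], [[1.71, -0.01, 0.65], np.float64(-0.0)], [[1.72, -0.01, 0.65], np.float64(-0.0)]]
```

View pics/seat.png

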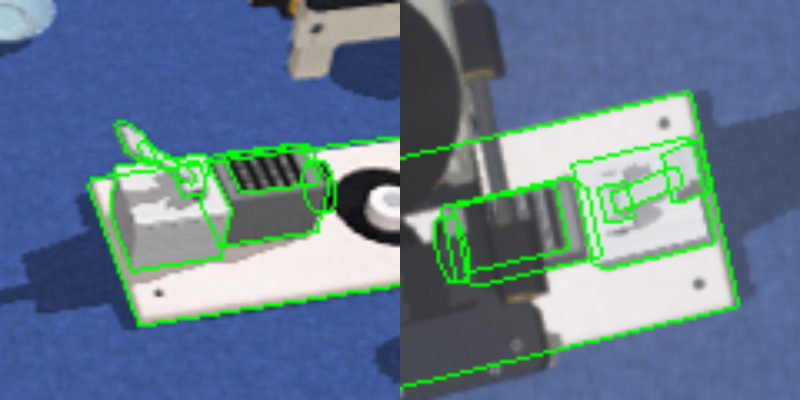

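The lamp is seated flat (block (165,220) left, (650,200) right), with the lever still up at (125,130). Now move over the pad with the fingers closed.

Emit:
{"api": "jog_arm", "payload": {"moves": [[[1.7, 0, 0], 0, 0], [[1.7, 0, 0], 0, 0], [[1.7, 0, 0], 0, 0], [[1.7, 0, 0], 0, 0], [[1.7, 0, 0], 0, 0], [[1.8, 0, 0], 0, 0], [[0, 0, 1.5], 0, 0], [[0, 0, 1.5], 0, 0], [[0, 0, 1.5], 0, 0], [[0, 0, 1.0], 0, 0], [[0, 0, 0.8], 0, 0], [[0, 0, 0], 0, 0]]}}

```text
time_s: 17.27
tcp_pos: [0.6092, 0.0749, 0.1363]
eef_rot: [179.9, -0.0, -76.5]
contact_force: [-0.0, -0.8, -0.4]
gripper_width: 0.0005
gripper_force: 0.0
```

Emit:
{"api": "jog_arm", "payload": {"moves": [[[0, 0, 0.5], 0, 0], [[0, 0, 0.5], 0, 0], [[0, 0, 0.5], 0, 0], [[0, 0, 0.5], 0, 0], [[0, 0, 0.4], 0, 0], [[0, 0, 0], 0, 0]]}}

```text
time_s: 18.02
tcp_pos: [0.609, 0.075, 0.1122]
eef_rot: [179.9, 0.0, -76.5]
contact_force: [-1.0, -0.1, -0.2]
gripper_width: 0.0002
gripper_force: 0.0
```

Run:
```python
from fit import *
im=[]
for n in("scene","top"):
    c=capture(n);i=c["pixels"]
    u=proj(c,(.6,.1,.08)).astype(int);im.append(cv2.resize(i[u[1]-50:u[1]+50,u[0]-50:u[0]+50],(400,400)))
cv2.imwrite("pics/press.png",np.hstack(im))
```

```text
(no output)
```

View pics/press.png

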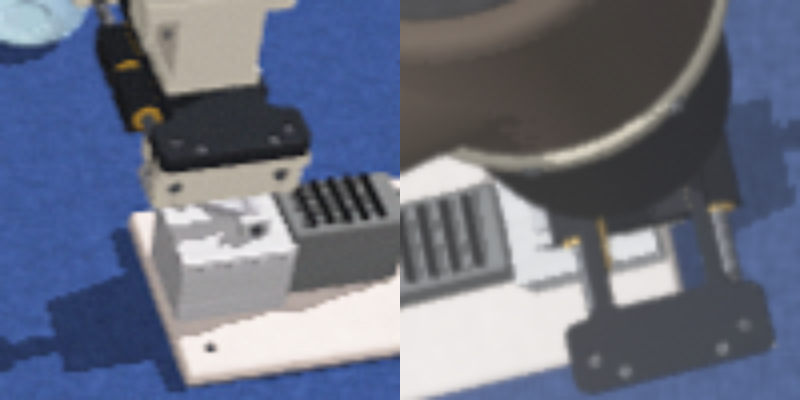

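The gripper sits over the lever (left (220,200)) and the lamp is still in place; the contact itself is hidden. I carry on pressing.

Emit:
{"api": "jog_arm", "payload": {"moves": [[[0, 0, 0.4], 0, 0], [[0, 0, 0.4], 0, 0], [[0, 0, 0.4], 0, 0], [[0, 0, 0.4], 0, 0], [[0, 0, 0.4], 0, 0], [[0, 0, 0.4], 0, 0], [[0, 0, 0.3], 0, 0], [[0, 0, 0.2], 0, 0], [[0, 0, 0.1], 0, 0]]}}

```text
time_s: 19.25
tcp_pos: [0.6094, 0.0748, 0.0828]
eef_rot: [180.0, -0.0, -76.5]
contact_force: [0.1, -1.7, 1.4]
gripper_width: 0.0002
gripper_force: 0.7
```

Emit:
{"api": "jog_arm", "payload": {"moves": [[[0, 0, 0.2], 0, 0], [[0, 0, 0.2], 0, 0], [[0, 0, 0.1], 0, 0], [[0, 0, 0], 0, 0]]}}

```text
time_s: 19.75
tcp_pos: [0.6095, 0.0748, 0.0782]
eef_rot: [-180.0, -0.0, -76.5]
contact_force: [-1.1, -0.9, 4.4]
gripper_width: 0.0005
gripper_force: 1.8
```

Emit:
{"api": "jog_arm", "payload": {"moves": [[[0, 0, 0.05], 0, 0], [[0, 0, 0.05], 0, 0], [[0, 0, 0], 0, 0], [[0, 0, 0], 0, 0]]}}

```text
time_s: 20.25
tcp_pos: [0.6096, 0.0748, 0.078]
eef_rot: [-180.0, -0.0, -76.5]
contact_force: [-2.9, -0.3, 8.9]
gripper_width: 0.0001
gripper_force: 4.8
```

Emit:
{"api": "jog_arm", "payload": {"moves": [[[0, 0, 0], 0, 0], [[0, 0, 0], 0, 0], [[0, 0, -1], 0, 0], [[0, 0, -3], 0, 0], [[0, 0, -4], 0, 0], [[0, 0, -4], 0, 0], [[4, 0, -4], 0, 0], [[5, 0, -2], 0, 0], [[5, 0, 0], 0, 0], [[5, 0, 0], 0, 0], [[5, 0, 0], 0, 0], [[0, 0, 0], 0, 0]]}}

```text
time_s: 21.75
tcp_pos: [0.6653, -0.1617, 0.2561]
eef_rot: [179.9, 0.0, -76.7]
contact_force: [0.0, 0.5, -0.1]
gripper_width: 0.0003
gripper_force: 0.0
```

Run:
```python
from fit import *
p=(.5985,.1205,np.radians(103.5));im=[]
for n in("scene","top"):
    c=capture(n);i=c["pixels"].copy()
    try:
        m=regions_of(c,"lens");m=[r for r in m if r["pixels"].sum()>900];print(n,np.round(fit([(c,m[0]["pixels"].astype(float))],lamp_parts,p,.014),3))
    except Exception as e:print(e)
    for q in lamp_parts(.87):
        m=(render(c,[q],p,.014)>.5).astype(np.uint8);cv2.drawContours(i,cv2.findContours(m,0,1)[0],-1,(0,255,0),1)
    u=proj(c,(.6,.14,.05)).astype(int);im.append(cv2.resize(i[u[1]-60:u[1]+60,u[0]-60:u[0]+60],(400,400)))
cv2.imwrite("pics/end.png",np.hstack(im))
```

```text
scene [  0.6     0.119   1.798   0.861 117.698]
list index out of range
```

View pics/end.png

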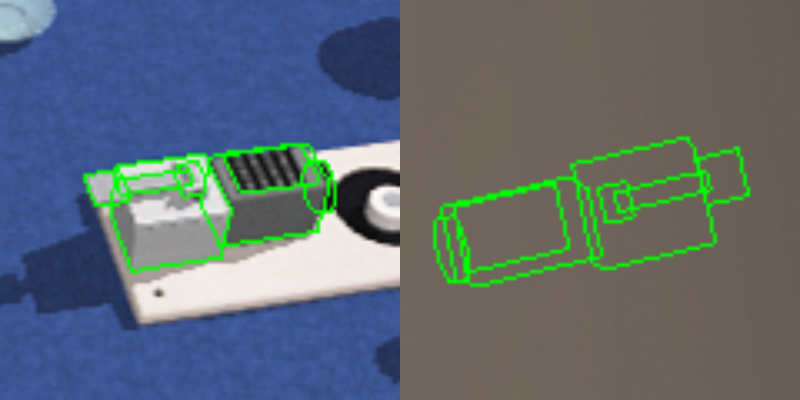

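The lever is level on its outline (left (105,185)), with a fitted latch angle of 0.861 rad, and the lamp is seated. The arm is clear, so I hand in.

```bash
python3 -c "from plant import close_job;print(close_job())"
```

```text
the job is handed in; nothing more can be done
None
```

The lamp is seated on the ball facing the disc, the latch lever is down (fitted at 0.861 rad), the arm is clear, and the job was handed in at about 22 s; `close_job` returned no verdict.

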